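# Ready the cordless craft lamp over a glass painting

### The arm

A 6-joint arm with a two-finger parallel gripper is mounted at the origin on the work surface. World frame = base frame: x ahead of the robot, y to its left, z up, the work surface at z = 0. Lengths are in m, angles in rad, forces in N, time in s.
With the tool pointing down it reaches from about 0.3 to 0.775 m from the base axis. Payload 14.6 kg.
Tool frame: the origin (TCP) lies at the very end of the fingers, on their centre line; the grasp point (between the pads) lies 19 mm behind it; z points along the fingers, y is the line along which they close (so a half turn about z gives the same grasp; the last joint's range is limited). The gripper opens to 94 mm and grips with 3 to 60 N. Pads are 16 mm wide; open, the fingers measure 119 mm over their backs; the gripper's body (75 mm by 177 mm) begins 78 mm behind the grasp point.
Start: joints at [-1.339, 0.3, 1.521, -0, 1.321, -0.067], TCP at [0.162, -0.526, 0.205] pointing down, gripper open.
Joint ranges: [-3.03, 3.03], [-0.79, 2.21], [0.23, 2.52], [-1.04, 4.18], [0, 3.07], [-2.55, 2.55]. Speed limits (rad/s): [2.22, 2.22, 2.57, 3.14, 3.14, 3.14].

### API

Orientations are given as a rotation vector (axis times angle).
In Python, from bench import arm, eyes, job, spotter gives the robot as it stands.
- The arm moves only by the tool arm_command, never from a script. Its argument "moves" is a list of rows, each a list of 6 numbers: the shift along the world's x, y, z in mm, then the turn, a rotation vector about the world's x, y, z in degrees. A call has 1 to 10 rows; each row is the pose to reach, as a shift and turn from the pose commanded when the call began; what a row does not reach only later rows make up. A row lasts 1/10 s, in which the tool goes at most 50 mm and 8.59 degrees, less where a joint would pass 70% of its speed; a pose out of reach is approached as far as the arm can. A call with a gripper value outside its range is refused whole. "jaw" is the opening, from -1 (shut) to 1 (fully open), set as the call begins (left out, the last holds). The fingers move at their own pace and stop on an object; the grip force is fixed at half the most. Time passes only in rows, so rows that repeat a pose let the fingers close. It gives the time, the measured TCP pose, the force, the opening and the grip force at its end, in the units of the state.
- arm.get_obs(): the state, without advancing time (a new reading comes with each control period).
- eyes.capture(name): name is "side" or "top"; returns the picture (384x512x3 uint8, red, green, blue); there is no depth.
- eyes.camera_info(name): a dict with "intrinsics" (3x3 intrinsics, pixels), "origin" and "attitude" of the camera in the world. Camera axes: x right, y down, z forward; pixel columns grow to the right and rows downward; lengths in m; the calibration is good to about 2 mm. A picture is of the moment at which its call begins. camera_info takes no time and is no camera call.
- job.job_done(): hands the job in; it is judged then, once.
Trained networks look in the newest picture that a camera, given by its name, has taken for a name from the list of things; names that differ only in an ending like _2 or _b are one class to them, and where a whole thing is asked for, a point or a joint stands for the part that bears it (a point fixed in the world has none). Each returns a list of dicts, best first, with "p" (0 to 1); they miss things now and then, are a little off and sometimes report something else, mostly with a low value. They report only what shows in the picture. A call takes as long as a camera call. They do not tell look-alikes from the thing itself.
- spotter.recognise(thing, camera): "extent" ([centre column, centre row, width, height] in pixels, round what is visible of it).
- spotter.trace(thing, camera): "mask" (384x512 bool, what is visible of it) and "extent" ([centre column, centre row, width, height] in pixels, round what is visible of it).
The state is a dict: "time": time; "joint_positions": joint angles; "dq": joint speeds; "effort": joint torques, N m; "tcp_pos": TCP position; "ee_rot": TCP orientation; "force": force on the tool from outside, world axes, zero at the start; "ft_torque": the same for the moment, N m; "gripper_width": opening from 0.0 (shut) to 1.0 (fully open); "gripper_force": force on a finger pad.
Only numpy, scipy, OpenCV 4.12 (cv2) and the standard library are available. Lean on these libraries where they do the work, as an engineer would, in place of code of your own. Each camera call takes 0.05 s, during which the arm holds its last target. There are 200 camera calls.

### The job

Get the cordless lamp ready for the glass painter: swing its head away from above the battery dock until it is centred over the wet picture, and plug the orange battery pack into the dock so that it is fully home. Do not touch the wet picture, and leave the paint jars, tape, bottle and brush where they are.

Things in the scene. Friction and masses are not known exactly. Their poses are not given: they have to be found in the camera images.
- lamp: Cordless craft lamp, fixed to the table. Its white foot runs from the grey battery dock (84 x 70, 40 high; 84 along the lamp's x) back along the lamp's own +x axis to the post. Origin: on the table under the centre of the dock. The post (diameter 22, collar 52 at its foot) stands at x = 200 in the lamp's frame, overall height 202.
- dock_mouth (a point): Centre of the mouth of the dock's rectangular socket, in the dock's flat top, 40 above the table. Same axes as the lamp. The hole is 36 along x by 26 along y and 28 deep in all; its topmost 6 flare out to 42 x 32 at the mouth. It accepts the pack either way round (half turn). At the start the lamp's head is parked above it, with its underside 172 above the table.
- lamp_arm (a joint): Angle of the lamp's stiff horizontal arm about the upright post, rad, counter-clockwise from above; it stays where it is left (about 2.5 N at the knob moves it). 0: the head is right above the dock; range -1.9 to 1.9.
- lamp_pivot (a point): Point on the post's axis at the height of the arm's middle (187 above the table). The arm is a bar 18 wide and 14 high; it reaches 200 from this axis to the centre of the head. Turns with the arm: the head lies along this point's -x.
- lamp_knob (a point): Centre of the top face of the orange round upright knob (diameter 18, 40 tall) in the centre of the white disc-shaped lamp head (diameter 76, 26 thick, top face 200 above the table). The point is 240 above the table, on the head's centre line.
- pack: Orange battery pack standing upright on its black plug. Plug: 34 (x) x 24 (y) x 26 high, below; orange casing: 48 (x) x 38 (y) x 46 high, above it, so 72 high in all; 0.1 to 0.2 kg. Origin: centre of the plug's underside; z up. Fully home, the shoulder under the orange casing rests on the dock's top and the underside is 26 below the mouth.
- picture: The wet picture: framed glass panel with red, blue, yellow and green fields and a round orange middle, 100 (x) x 130 (y), 6 high, lying fixed on a slightly larger newspaper to the left or right of the lamp. Origin: centre of its underside.
- palette: White porcelain palette with six round dabs of paint, 85 x 115, 9 high, fixed, on the other side of the lamp. Origin: centre of its underside.
- tape: Roll of masking tape lying flat, outside diameter 80, hole 60, height 22. Bystander. Origin: centre of its underside.
- jar_red: Small red paint jar with white cap, diameter 38, height 58, standing beside the lamp's post. Bystander. Origin: centre of its underside.
- jar_blue: Small blue paint jar with white cap, diameter 38, height 58. Bystander. Origin: centre of its underside.
- jar_green: Small green paint jar with white cap, diameter 38, height 58. Bystander. Origin: centre of its underside.
- bottle: White plastic bottle with black cap, diameter 44, height 110. Bystander. Origin: centre of its underside.
- brush: Paint brush lying flat, 170 long. Bystander. Origin: at its underside.
There are look-alikes about, which are no part of the job. Of the things that look like the pack, take the one that is farthest to the robot's right at the start.

How it is judged:
At the end, for the whole second after the job is handed in: The lamp head's centre is within 40 mm (seen from above) of the picture's centre and at rest; the pack stands upright in the dock, its underside at least 22.5 mm below the mouth (fully home is 26), within 4 mm of the socket's centre, long side along the socket's, at rest and released (horizontal distance between lamp_knob and picture below 0.04 m and velocity of joint lamp_arm between -0.03 and 0.03 rad/s and z of pack in the frame of dock_mouth below -0.0225 m and horizontal distance between pack and dock_mouth below 0.004 m and angle between the x axis of pack and the x axis of lamp, either way round below 0.12 rad and angle between pack's own z axis and vertical below 0.08 rad and linear speed of pack below 0.02 m/s); the robot touches nothing.
It fails at once if the wet picture is touched (contact force between picture and anything else above 0.5 N).
It fails at once if a jar, the tape, the bottle or the brush is moved by more than 30 mm (distance of any of tape, jar_red, jar_blue, jar_green, bottle, brush from where it was at the start of the episode above 0.03 m).
It also fails if it takes over 64 s, if anything falls off the work surface, if the arm or the gripper's body presses on something with over 40 N, if the wrist force passes 120 N, or if a joint passes its speed limit or range.

## Working session

There is one attempt and no reset: what is moved stays moved. The work goes in short steps, Python scripts to look and compute and a tool call to move; the robot and the scene stay as the last step left them, time stands still between calls to the robot, and variables do not carry over. Pictures are saved under pics/ and viewed, at most 10 in all, crops included, and the job is handed in when it is done.

Besides the shell and the picture viewer there is one more tool, called after ">>>" by a JSON object that holds its "op" and its "data". arm_command: Moves the arm, as the interface text tells. Its arguments: {"type":"object","properties":{"moves":{"type":"array","items":{"type":"array","items":{"type":"number"}}},"jaw":{"type":"number"}},"required":["moves"]}

```bash
mkdir -p pics; ls; python3 - <<'E'
from bench import arm, eyes, job, spotter
import cv2,numpy as np
ims=[]
for n in("side","top"):
    im=eyes.capture(n);cv2.imwrite(f"pics/{n}0.png",im[:,:,::-1])
    c=eyes.camera_info(n);print(n,c)
    for t in("pack","lamp","lamp_knob","picture","palette","dock_mouth"):
        print(t,[(np.round(d["extent"]).tolist(),round(d["p"],2)) for d in spotter.recognise(t,n)])
print(arm.get_obs())
E
```

```text
pics
side {'intrinsics': array([[374.10919854,   0.        , 255.20337564],
       [  0.        , 374.10919854, 192.95082973],
       [  0.        ,   0.        ,   1.        ]]), 'origin': array([0.20917954, 0.64825744, 0.88264743]), 'attitude': array([-0.64945729,  2.65849783, -1.15344397])}
pack [([300.0, 227.0, 16.0, 26.0], 0.84), ([304.0, 202.0, 20.0, 24.0], 0.79), ([336.0, 190.0, 17.0, 17.0], 0.67), ([336.0, 215.0, 20.0, 28.0], 0.63)]
lamp [([220.0, 203.0, 91.0, 80.0], 0.72), ([334.0, 190.0, 18.0, 20.0], 0.35)]
lamp_knob [([224.0, 185.0, 84.0, 40.0], 0.87)]
picture [([252.0, 196.0, 48.0, 33.0], 0.77), ([198.0, 268.0, 46.0, 42.0], 0.39)]
palette [([199.0, 266.0, 43.0, 42.0], 0.81)]
dock_mouth [([224.0, 206.0, 91.0, 83.0], 0.97)]
top {'intrinsics': array([[370.75655516,   0.        , 255.45777158],
       [  0.        , 370.75655516, 190.07324983],
       [  0.        ,   0.        ,   1.        ]]), 'origin': array([ 0.48782939, -0.03219913,  1.30830816]), 'attitude': array([-2.18340009,  2.19992106, -0.06917821])}
pack [([330.0, 246.0, 17.0, 20.0], 0.71), ([302.0, 226.0, 19.0, 
[... 333 characters left out ...]
, 12.0], 0.73)]
{'time': 0.7, 'joint_positions': array([-1.33861794e+00,  2.99897617e-01,  1.52101809e+00,  1.14427048e-05,
        1.32071415e+00, -6.65663206e-02]), 'dq': array([-0.000565  , -0.00048402, -0.00160388, -0.00033156, -0.00141647,
        0.00014556]), 'effort': array([-5.27651500e-04, -5.31577277e+01, -3.52880394e+01,  7.08507886e-02,
        2.13126984e-02, -1.53722453e-05]), 'tcp_pos': array([ 0.16188935, -0.52561275,  0.20543923]), 'ee_rot': array([-3.10657310e+00, -4.67513925e-01, -1.25211524e-05]), 'force': array([-0.09494458, -1.20348013, -0.37504893]), 'ft_torque': array([-0.01603423, -0.00492104,  0.00608958]), 'gripper_force': 0.0, 'gripper_width': 1.0067102099402707}
```

```bash
cat > h.py <<'E'
from bench import arm, eyes, job, spotter
import cv2,numpy as np
from scipy.spatial.transform import Rotation as R
def cam(n):
    c=eyes.camera_info(n);return c["intrinsics"],c["origin"],R.from_rotvec(c["attitude"]).as_matrix()
def ray(n,px):
    K,o,A=cam(n);return o,A@np.linalg.inv(K)@np.array([px[0],px[1],1.])
def atz(n,px,z):
    o,d=ray(n,px);return o+d*(z-o[2])/d[2]
def proj(n,p):
    K,o,A=cam(n);q=K@A.T@(np.asarray(p)-o);return q[:2]/q[2]
def tri(ps,pt):
    o1,d1=ray("side",ps);o2,d2=ray("top",pt)
    s=np.linalg.lstsq(np.c_[d1,-d2],o2-o1,rcond=None)[0]
    a,b=o1+d1*s[0],o2+d2*s[1];return (a+b)/2,np.linalg.norm(a-b)
E
python3 - <<'E'
import cv2
a=cv2.imread("pics/side0.png");b=cv2.imread("pics/top0.png")
cv2.imwrite("pics/s1.png",cv2.resize(a[140:310,150:370],(776,600),interpolation=cv2.INTER_CUBIC))
cv2.imwrite("pics/t1.png",cv2.resize(b[110:280,160:380],(776,600),interpolation=cv2.INTER_CUBIC))
E
```

```text
(no output)
```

View pics/s1.png

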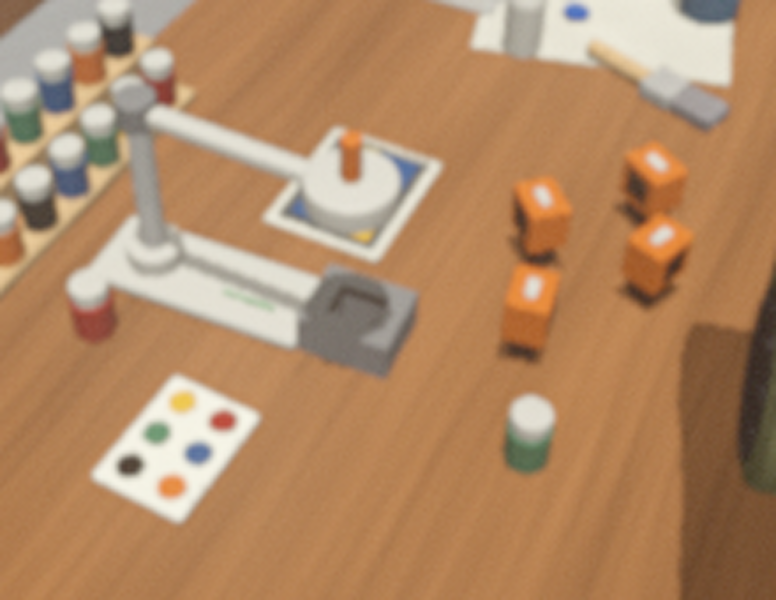

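View pics/t1.png

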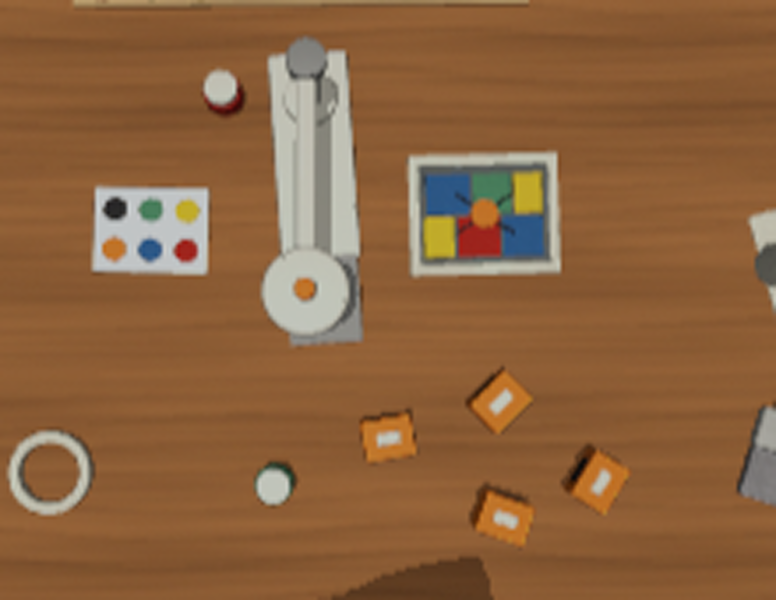

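View pics/top0.png

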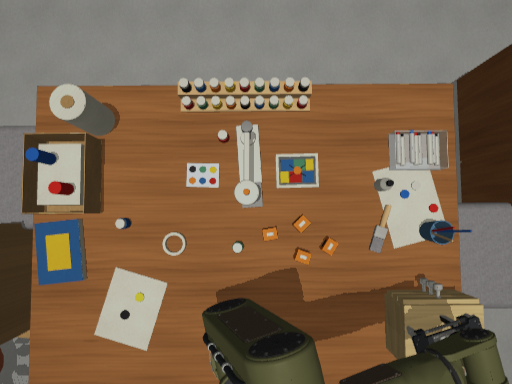

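Top view: four orange pack look‑alikes at (330,246), (302,226), (271,236), (303,257), with the knob at (247,192) and the picture's middle (297,170) also orange. Image right is −y, so the pack wanted is (330,246), which is (336,190) in the side view. The picture is right of the lamp.

```bash
cat >> h.py <<'E'
def orange(im):
    hsv=cv2.cvtColor(im,cv2.COLOR_RGB2HSV)
    return cv2.inRange(hsv,(7,185,120),(17,255,255))
def blobs(im):
    n,l,s,c=cv2.connectedComponentsWithStats(orange(im))
    return [(c[i].round(2).tolist(),s[i].tolist()) for i in range(1,n) if s[i][4]>5]
E
python3 - <<'E'
from h import *
for n in("side","top"):
    im=eyes.capture(n);print(n)
    for b in blobs(im):
        if 110<b[0][1]<290 and 170<b[0][0]<370: print(b)
    hsv=cv2.cvtColor(im,cv2.COLOR_RGB2HSV)
    for t in ("picture","pack"):
        for d in spotter.trace(t,n):
            m=d["mask"].astype(np.uint8)
            print(t,round(d["p"],2),np.round(d["extent"],1), np.round(cv2.minAreaRect(cv2.findNonZero(m))[0],1),np.round(cv2.minAreaRect(cv2.findNonZero(m))[1:][0],1),round(cv2.minAreaRect(cv2.findNonZero(m))[2],1),m.sum())
im=cv2.imread("pics/top0.png")[225:268,308:352]
im2=cv2.imread("pics/side0.png")[168:212,312:360]
cv2.imwrite("pics/c.png",np.hstack([cv2.resize(i,(400,400),interpolation=cv2.INTER_CUBIC) for i in(im,im2)]))
print("knob top cam", atz("top",(246.9,192),.24),"pic",atz("top",(297,170.5),.006),"post",atz("top",(246.5,126.5),.202))
print(R.from_rotvec(arm.get_obs()["ee_rot"]).as_matrix().round(3))
E
```

```text
side
([299.78, 198.33], [298, 196, 4, 6, 9])
([307.1, 200.7], [305, 199, 5, 4, 10])
([334.53, 212.27], [327, 200, 18, 23, 128])
([300.16, 227.82], [293, 216, 14, 22, 108])
picture 0.65 [300.6 142.1  12.5  32.4] [298.5 141.5] [27. 11.] 90.0 262
picture 0.56 [250.9 195.4  52.8  36.2] [249.5 193.6] [40.6 31.5] 19.7 406
pack 0.87 [300.9 226.6  16.9  26.8] [299.6 227.5] [14.7 25.5] 11.3 340
pack 0.78 [335.4 190.6  19.3  18.1] [334.7 190.9] [19.2 20.1] 63.4 313
top
([296.96, 170.58], [293, 167, 8, 8, 50])
([191.86, 180.0], [189, 178, 6, 5, 22])
([246.1, 191.3], [244, 189, 5, 5, 20])
([301.52, 223.54], [293, 215, 18, 18, 137])
([269.54, 233.6], [262, 227, 16, 14, 136])
([329.85, 246.31], [322, 238, 17, 18, 137])
([302.89, 256.66], [294, 249, 18, 16, 140])
picture 0.6 [296.  171.7  45.6  33.3] [297.5 171. ] [34. 43.] 90.0 1454
pack 0.61 [303.  255.6  16.3  15.2] [301.4 256.3] [16.8 13. ] 18.4 204
pack 0.6 [329.9 246.9  12.4  16.6] [328.6 246. ] [14.7 15.1] 31.0 213
pack 0.52 [269.8 233.   15.4   8. ] [269.  233.5] [11. 14.] 90.0 153
pack 0.51 [302.4 223.6  19.8  17.4] [301.  223.5] [12.  14.8] 45.0 188
knob top cam [ 0.54744189 -0.01020195  0.24      ] pic [ 0.63521216 -0.18275789  0.006     ] post [ 0.74773475 -0.00943987  0.202     ]
[[ 0.956  0.294  0.   ]
 [ 0.294 -0.956  0.   ]
 [ 0.    -0.    -1.   ]]
```

View pics/c.png

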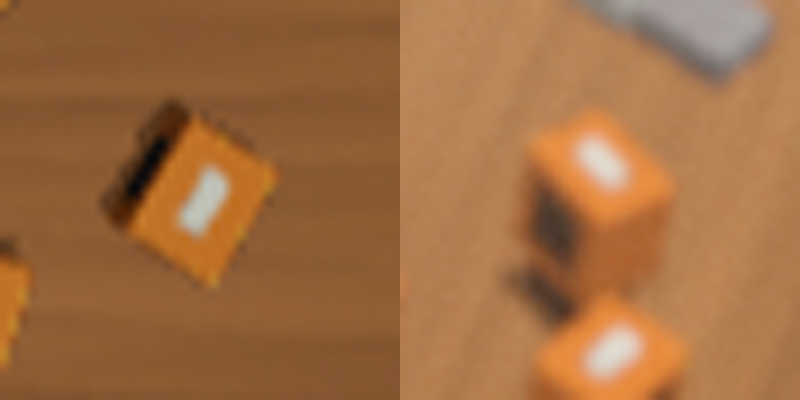

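The close crop shows the chosen pack (330,246), standing upright with its label along the long side. Next I compute the poses.

```bash
cat >> h.py <<'E'
def toprect(n,im,px,z,r=14,thr=185):
    x0,y0=int(px[0])-r,int(px[1])-r
    c=cv2.resize(im[y0:y0+2*r,x0:x0+2*r],None,fx=8,fy=8,interpolation=cv2.INTER_CUBIC)
    hsv=cv2.cvtColor(c,cv2.COLOR_RGB2HSV)
    m=cv2.inRange(hsv,(7,thr,140),(19,255,255))
    k,l,s,_=cv2.connectedComponentsWithStats(m);i=1+np.argmax(s[1:,4])
    p=cv2.boxPoints(cv2.minAreaRect(cv2.findNonZero((l==i).astype(np.uint8))))
    p=(p+.5)/8-.5+[x0,y0]
    w=np.array([atz(n,q,z) for q in p]);e=np.diff(np.r_[w,w[:1]],axis=0);L=np.linalg.norm(e,axis=1)
    j=np.argmax(L[:2]);return w.mean(0),L[:2],np.degrees(np.arctan2(e[j][1],e[j][0]))
E
python3 - <<'E'
from h import *
t=cv2.imread("pics/top0.png")[:,:,::-1].copy();s=cv2.imread("pics/side0.png")[:,:,::-1].copy()
print("knob tri",tri((249.2,178.2),(246.1,191.3)), atz("top",(246.3,191.5),.24))
print("pack tri (label)",tri((332+4.0-.0,168+0+18),(330.4,246.9)))
for thr in(150,185,200):print(toprect("top",t,(330,246),.072,thr=thr))
for p in((302,224),(270,234),(303,257)): print(toprect("top",t,p,.072))
p=atz("top",(330,246.5),.072);print(p,proj("side",p))
print("arm",arm.get_obs()["time"])
E
```

```text
knob tri (array([ 0.55009118, -0.00763388,  0.23876869]), np.float64(0.001178598615145685)) [ 0.5489     -0.00847948  0.24      ]
pack tri (label) (array([ 0.37327857, -0.28287759,  0.06614022]), np.float64(0.0023835069778913444))
(array([ 0.36895652, -0.27903137,  0.072     ]), array([0.07474213, 0.09249315]), np.float64(-90.44331436617676))
(array([ 0.37477412, -0.28068161,  0.072     ]), array([0.04963717, 0.03827333]), np.float64(-32.57086766841132))
(array([ 0.37547642, -0.28019743,  0.072     ]), array([0.0475909 , 0.03684158]), np.float64(-32.06104604158957))
(array([ 0.45063474, -0.18795743,  0.072     ]), array([0.04948415, 0.03859882]), np.float64(-45.724124463374956))
(array([ 0.41731554, -0.08122979,  0.072     ]), array([0.05015593, 0.04028526]), np.float64(-79.18345415351676))
(array([ 0.34162256, -0.1907242 ,  0.072     ]), array([0.0402745 , 0.04895068]), np.float64(-109.40600632573725))
[ 0.37400869 -0.28078411  0.072     ] [336.2524659  184.98060687]
arm 1.0
```

>>> {"op": "arm_command", "data": {"moves": [[387,518,80,0,0,-17],[387,518,80,0,0,-17],[387,518,80,0,0,-17],[387,518,80,0,0,-17],[387,518,80,0,0,-17],[387,518,80,0,0,-17],[387,518,80,0,0,-17],[387,518,80,0,0,-17],[387,518,80,0,0,-17],[387,518,80,0,0,-17]], "jaw": -0.3}}

```text
time: 2.0
tcp_pos: [0.458, -0.1285, 0.267]
ee_rot: [3.141, 0.003, 0.001]
force: [-0.1, -0.5, 1.3]
gripper_width: 0.351
gripper_force: 0.0
```

>>> {"op": "arm_command", "data": {"moves": [[40,52,8,0,0,0],[80,104,14,0,0,0],[80,104,14,0,0,0],[80,104,14,0,0,0],[80,104,14,0,0,0]]}}

```text
time: 2.5
tcp_pos: [0.5371, -0.0263, 0.2802]
ee_rot: [3.141, 0.005, -0.001]
force: [-0.3, 0.0, 0.7]
gripper_width: 0.349
gripper_force: 0.0
```

>>> {"op": "arm_command", "data": {"moves": [[12,18,0,0,0,0],[12,18,0,0,0,0],[12,18,-30,0,0,0],[12,18,-65,0,0,0],[12,18,-65,0,0,0],[12,18,-65,0,0,0]]}}

```text
time: 3.1
tcp_pos: [0.549, -0.0094, 0.2166]
ee_rot: [3.141, 0.002, 0.0]
force: [-0.7, -1.3, 0.4]
gripper_width: 0.35
gripper_force: 0.0
```

>>> {"op": "arm_command", "data": {"moves": [[1,-21,0,0,0,6],[5,-45,0,0,0,13],[12,-68,0,0,0,20],[22,-90,0,0,0,27],[34,-111,0,0,0,34],[49,-131,0,0,0,41],[63,-146,0,0,0,47],[77,-157,0,0,0,52],[88,-165,0,0,0,56],[97,-171,0,0,0,59]]}}

```text
time: 4.1
tcp_pos: [0.6466, -0.1807, 0.218]
ee_rot: [2.73, 1.552, 0.002]
force: [-2.7, 1.9, -0.1]
gripper_width: 0.35
gripper_force: 1.4
```

>>> {"op": "arm_command", "data": {"moves": [[0,0,0,0,0,0],[0,0,0,0,0,0],[0,0,0,0,0,0]]}}

```text
time: 4.4
tcp_pos: [0.646, -0.1794, 0.2166]
ee_rot: [2.733, 1.548, 0.001]
force: [0.6, -0.7, -0.1]
gripper_width: 0.35
gripper_force: 0.0
```

>>> {"op": "arm_command", "data": {"moves": [[0,0,40,0,0,0],[0,0,80,0,0,0],[-50,0,80,0,0,0],[-100,0,80,0,0,0],[-150,0,80,0,0,-10],[-200,-20,80,0,0,-20],[-250,-50,80,0,0,-30]]}}

```text
time: 5.1
tcp_pos: [0.4044, -0.2226, 0.2963]
ee_rot: [3.011, 0.893, 0.002]
force: [0.9, -0.5, 0.2]
gripper_width: 0.349
gripper_force: 0.0
```

```bash
python3 - <<'E'
from h import *
t=eyes.capture("top");s=eyes.capture("side")
for n,i in(("t2",t),("s2",s)): cv2.imwrite(f"pics/{n}.png",i[:,:,::-1])
a=cv2.resize(t[120:230,215:325],(400,400),interpolation=cv2.INTER_CUBIC)
b=cv2.resize(s[160:260,170:290],(400,400),interpolation=cv2.INTER_CUBIC)
cv2.imwrite("pics/d2.png",np.hstack([a,b])[:,:,::-1])
print(blobs(t)); print("dock mouth proj",proj("top",(.548,-.009,.04)),proj("side",(.548,-.009,.04)))
E
```

```text
[([231.5, 105.5], [229, 104, 6, 3, 6]), ([303.86, 159.55], [302, 157, 5, 6, 22]), ([191.86, 180.0], [189, 178, 6, 5, 22]), ([301.51, 223.54], [293, 215, 18, 18, 138]), ([269.59, 233.68], [262, 227, 16, 14, 138]), ([296.5, 258.75], [295, 256, 5, 6, 12])]
dock mouth proj [247.77085058 195.08499007] [249.92369272 228.45449383]
```

View pics/d2.png

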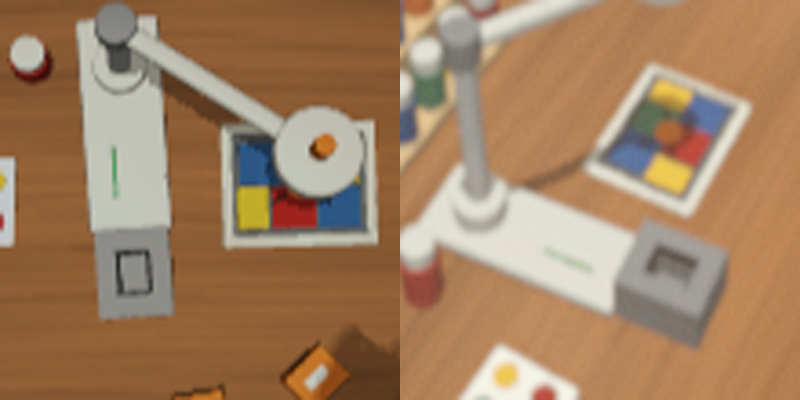

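```bash
cat > fit.py <<'E'
from h import *
from scipy.optimize import minimize
from scipy.ndimage import map_coordinates
def rect(w,h,z): return [np.array([a*w/2,b*h/2,z]) for a,b in((1,1),(1,-1),(-1,-1),(-1,1))]
def segs(r): return [(r[i],r[(i+1)%4]) for i in range(4)]
def place(P,p):
    c,s=np.cos(p[2]),np.sin(p[2]);return np.array([[c,-s,0],[s,c,0],[0,0,1]])@P+np.array([p[0],p[1],0])
def score(p,imgs,S,sig):
    tot=0
    for n,G in imgs.items():
        gx,gy=G
        for a,b in S:
            A,B=proj(n,place(a,p)),proj(n,place(b,p));d=(B-A)/np.linalg.norm(B-A);nn=np.array([-d[1],d[0]])
            q=A+(B-A)*np.linspace(.08,.92,25)[:,None]
            g=map_coordinates(gx,[q[:,1],q[:,0]],order=1)*nn[0]+map_coordinates(gy,[q[:,1],q[:,0]],order=1)*nn[1]
            tot+=abs(g.mean())*np.linalg.norm(b-a)*10
    return -tot
def grads(im,sig):
    g=cv2.GaussianBlur(im.astype(np.float32).mean(2),(0,0),sig)
    return cv2.Sobel(g,cv2.CV_32F,1,0),cv2.Sobel(g,cv2.CV_32F,0,1)
def fit(ims,S,p0):
    p=np.array(p0,float)
    for sig,st in((2.,.006),(1.,.003),(.7,.0015)):
        I={n:grads(i,sig) for n,i in ims.items()}
        sx=np.array([p]+[p+e for e in np.diag([st,st,st*10])])
        p=minimize(score,p,args=(I,S,sig),method="Nelder-Mead",options=dict(initial_simplex=sx,xatol=1e-5,fatol=1e-4)).x
    return p,score(p,I,S,.7)
E
python3 - <<'E'
from fit import *
t=cv2.imread("pics/t2.png")[:,:,::-1].copy();s=cv2.imread("pics/s2.png")[:,:,::-1].copy()
out=segs(rect(.084,.070,.04));mouth=segs(rect(.042,.032,.04))
p0=np.r_[atz("top",(251.9,195.1),.04)[:2],0.04];print(p0)
for k,ims in(("top",{"top":t}),("side",{"side":s}),("both",{"top":t,"side":s})):
    for m,S in(("out",out),("mouth",mouth),("all",out+mouth)):
        p,sc=fit(ims,S,p0);print(k,m,(p[:2]*1e3).round(1),np.degrees(p[2]).round(2),round(sc,1))
print("z check",tri((170+672/4*.0+ (670-400)*.3,160+262*.25),(251.9,195.1)))
print("knob",atz("top",(303.9,159.6),.24),"pic",fit({"top":t},segs(rect(.1,.13,.006)),[.635,-.183,0.0])[0])
t0=cv2.imread("pics/top0.png")[:,:,::-1].copy();s0=cv2.imread("pics/side0.png")[:,:,::-1].copy()
pk=segs(rect(.048,.038,.072))
for k,ims in(("top",{"top":t0}),("side",{"side":s0}),("both",{"top":t0,"side":s0})):
    p,sc=fit(ims,pk,[.3748,-.2807,np.radians(-32)]);print("pack",k,(p[:2]*1e3).round(1),np.degrees(p[2]).round(2),round(sc,1))
E
```

```text
[ 0.54784247 -0.02313817  0.04      ]
top out [550.6 -20.4] 3.44 -411.9Traceback (most recent call last):
  File "<stdin>", line 7, in <module>
  File "fit.py", line 26, in fit
    p=minimize(score,p,args=(I,S,sig),method="Nelder-Mead",options=dict(initial_simplex=sx,xatol=1e-5,fatol=1e-4)).x
      ~~~~~~~~^^^^^^^^^^^^^^^^^^^^^^^^^^^^^^^^^^^^^^^^^^^^^^^^^^^^^^^^^^^^^^^^^^^^^^^^^^^^^^^^^^^^^^^^^^^^^^^^^^^^
    res = _minimize_neldermead(fun, x0, args, callback, bounds=bounds,
                               **options)
    fxcc = func(xcc)
    fx = function(np.copy(x), *(wrapper_args + args))
  File "fit.py", line 13, in score
    A,B=proj(n,place(a,p)),proj(n,place(b,p));d=(B-A)/np.linalg.norm(B-A);nn=np.array([-d[1],d[0]])
        ~~~~^^^^^^^^^^^^^^
  File "h.py", line 11, in proj
    K,o,A=cam(n);q=K@A.T@(np.asarray(p)-o);return q[:2]/q[2]
          ~~~^^^
  File "h.py", line 5, in cam
    c=eyes.camera_info(n);return c["intrinsics"],c["origin"],R.from_rotvec(c["attitude"]).as_matrix()
ValueError: time passes only in moves, steps and waits
```

```bash
sed -i 's/^def cam(n):/from functools import lru_cache\n@lru_cache\ndef cam(n):/' h.py
cat > m.py <<'E'
from fit import *
t=cv2.imread("pics/t2.png")[:,:,::-1].copy();s=cv2.imread("pics/s2.png")[:,:,::-1].copy()
out=segs(rect(.084,.070,.04));mouth=segs(rect(.042,.032,.04))
p0=np.r_[atz("top",(251.9,195.1),.04)[:2],0.04]
for k,ims in(("top",{"top":t}),("side",{"side":s}),("both",{"top":t,"side":s})):
    for m,S in(("out",out),("mouth",mouth),("all",out+mouth)):
        p,sc=fit(ims,S,[.550,-.0205,.06]);print(k,m,(p[:2]*1e3).round(1),np.degrees(p[2]).round(2),round(sc,1))
print("z check",tri((170+ (670-400)*.3,160+262*.25),(251.9,195.1)))
print("knob",atz("top",(303.9,159.6),.24),"pic",fit({"top":t},segs(rect(.1,.13,.006)),[.635,-.183,0.0])[0])
t0=cv2.imread("pics/top0.png")[:,:,::-1].copy();s0=cv2.imread("pics/side0.png")[:,:,::-1].copy()
pk=segs(rect(.048,.038,.072))
for k,ims in(("top",{"top":t0}),("side",{"side":s0}),("both",{"top":t0,"side":s0})):
    p,sc=fit(ims,pk,[.3748,-.2807,np.radians(-32)]);print("pack",k,(p[:2]*1e3).round(1),np.degrees(p[2]).round(2),round(sc,1))
E
python3 m.py
```

```text
top out [550.6 -20.4] 3.44 -411.9
top mouth [551.2 -17.8] -0.43 -184.2
top all [550.7 -20.7] 3.38 -588.0
side out [549.8 -18.3] 5.59 -288.1
side mouth [550.2 -20.3] 5.48 -183.3
side all [550.  -19.1] 5.46 -467.0
both out [550.2 -19.9] 4.28 -688.2
both mouth [550.5 -20.8] 5.37 -360.1
both all [550.3 -20.2] 4.45 -1043.9
z check (array([ 0.54945532, -0.02243431,  0.03890341]), np.float64(0.0034145734960252835))
knob [ 0.64037366 -0.17619209  0.24      ] pic [ 0.63733662 -0.19186963 -0.00743953]
pack top [ 375.  -280.5] -31.82 -184.2
pack side [ 375.2 -272.9] -34.25 -142.1
pack both [ 374.7 -279.7] -32.21 -296.2
```

>>> {"op": "arm_command", "data": {"moves": [[-21,-51,-30,0,0,-61],[-21,-51,-60,0,0,-61],[-21,-51,-100,0,0,-61],[-21,-51,-130,0,0,-61],[-21,-51,-160,0,0,-61],[-21,-51,-160,0,0,-61],[-21,-51,-160,0,0,-61],[-21,-51,-160,0,0,-61],[-21,-51,-160,0,0,-61]], "jaw": 0.6}}

```text
time: 6.1
tcp_pos: [0.3859, -0.2742, 0.1358]
ee_rot: [3.052, -0.745, 0.001]
force: [-0.5, 0.6, -0.1]
gripper_width: 0.798
gripper_force: 0.0
```

>>> {"op": "arm_command", "data": {"moves": [[-11,-6,-30,0,0,0],[-11,-6,-30,0,0,0],[-11,-6,-30,0,0,0],[-11,-6,-30,0,0,0]]}}

```text
time: 6.5
tcp_pos: [0.3753, -0.2805, 0.1067]
ee_rot: [3.05, -0.749, 0.002]
force: [0.5, -0.7, -0.1]
gripper_width: 0.801
gripper_force: 0.0
```

>>> {"op": "arm_command", "data": {"moves": [[0,0,-15,0,0,-4.5],[0,0,-35,0,0,-4.5],[0,0,-55,0,0,-4.5],[0,0,-69,0,0,-4.5],[0,0,-69,0,0,-4.5],[0,0,-69,0,0,-4.5]]}}

```text
time: 7.1
tcp_pos: [0.3752, -0.2806, 0.0375]
ee_rot: [3.019, -0.869, 0.002]
force: [-0.2, 0.2, 0.8]
gripper_width: 0.797
gripper_force: 0.0
```

>>> {"op": "arm_command", "data": {"moves": [[0,0,0,0,0,0],[0,0,0,0,0,0],[0,0,0,0,0,0],[0,0,0,0,0,0],[0,0,0,0,0,0],[0,0,0,0,0,0],[0,0,0,0,0,0]], "jaw": -0.5}}

```text
time: 7.8
tcp_pos: [0.3746, -0.2804, 0.0366]
ee_rot: [3.019, -0.87, 0.0]
force: [-0.7, 0.0, 2.8]
gripper_width: 0.403
gripper_force: 30.0
```

>>> {"op": "arm_command", "data": {"moves": [[0,0,40,0,0,0],[0,0,80,0,0,0],[0,20,110,0,0,0],[20,60,110,0,0,5],[45,100,110,0,0,11],[75,140,110,0,0,18],[105,180,110,0,0,25],[135,215,110,0,0,31],[160,240,110,0,0,35.7],[176,260,110,0,0,35.7]]}}

```text
time: 8.8
tcp_pos: [0.5517, -0.0184, 0.146]
ee_rot: [-3.14, -0.104, 0.001]
force: [0.1, -1.1, -2.1]
gripper_width: 0.406
gripper_force: 30.0
```

>>> {"op": "arm_command", "data": {"moves": [[0,0,-20,0,0,0],[0,0,-20,0,0,0],[0,0,-20,0,0,0],[0,0,-20,0,0,0]]}}

```text
time: 9.2
tcp_pos: [0.5507, -0.0208, 0.1273]
ee_rot: [3.14, 0.096, 0.001]
force: [-0.0, 0.1, -1.5]
gripper_width: 0.4
gripper_force: 30.0
```

```bash
python3 - <<'E'
from fit import *
s=eyes.capture("side");cv2.imwrite("pics/s3.png",s[:,:,::-1])
x0,y0,w,h=205,150,80,100;f=6
c=cv2.resize(s[y0:y0+h,x0:x0+w],None,fx=f,fy=f,interpolation=cv2.INTER_CUBIC)[:,:,::-1].copy()
c0=c.copy()
def dr(S,p,col):
    for a,b in S:
        A,B=[((proj("side",place(q,p))-[x0,y0]+.5)*f-.5).round().astype(int).tolist() for q in(a,b)]
        cv2.line(c,A,B,col,1)
z=.0907;p=[.5507,-.0208,np.radians(3.5)]
for a,b,zz in((.048,.038,.072),(.048,.038,.026),(.034,.024,.026),(.034,.024,0)): dr(segs(rect(a,b,z+zz)),p,(0,255,0))
pd=[.5503,-.0202,np.radians(3.6)]
dr(segs(rect(.084,.07,.04)),pd,(255,255,0));dr(segs(rect(.042,.032,.04)),pd,(255,255,0))
cv2.imwrite("pics/o3.png",np.hstack([cv2.resize(k,(400,500)) for k in(c0,c)]))
E
```

```text
(no output)
```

View pics/o3.png

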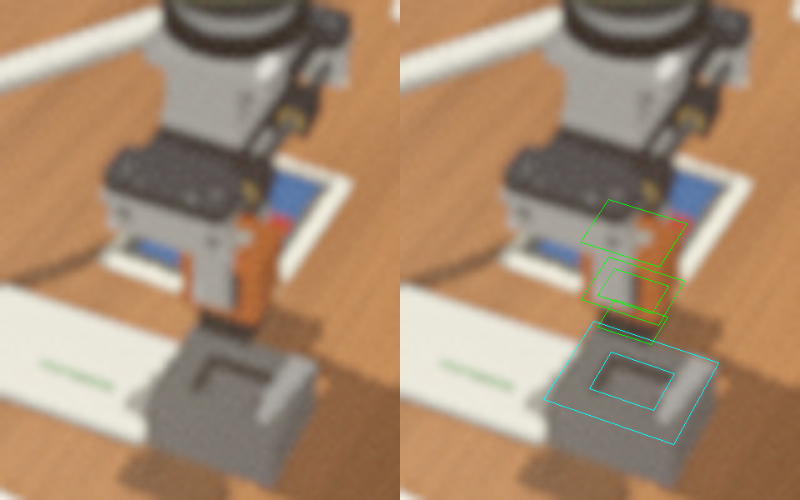

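The overlay fits: the plug sits right above the socket in the side view, the dock mouth is near crop (632,380), and the outlines agree to about a pixel. I start lowering.

>>> {"op": "arm_command", "data": {"moves": [[0,0.5,-20,0,0,0],[0,0.5,-40,0,0,0],[0,0.5,-46,0,0,0],[0,0.5,-50,0,0,0],[0,0.5,-54,0,0,0],[0,0.5,-58,0,0,0],[0,0.5,-58,0,0,0]]}}

```text
time: 9.95
tcp_pos: [0.5507, -0.02, 0.0685]
ee_rot: [3.14, 0.097, 0.0]
force: [0.5, -1.3, -1.8]
gripper_width: 0.397
gripper_force: 30.0
```

>>> {"op": "arm_command", "data": {"moves": [[0,0,-4,0,0,0],[0,0,-8,0,0,0],[0,0,-12,0,0,0],[0,0,-15,0,0,0],[0,0,-17,0,0,0],[0,0,-18,0,0,0],[0,0,-18,0,0,0]]}}

```text
time: 10.65
tcp_pos: [0.5506, -0.02, 0.0506]
ee_rot: [3.14, 0.097, 0.0]
force: [-0.9, -3.3, 2.2]
gripper_width: 0.406
gripper_force: 30.0
```

>>> {"op": "arm_command", "data": {"moves": [[0,0,-1,0,0,0],[0,0,-2,0,0,0],[0,0,-2,0,0,0]]}}

```text
time: 10.95
tcp_pos: [0.5509, -0.0201, 0.0505]
ee_rot: [3.14, 0.097, 0.001]
force: [-12.0, -4.1, 23.9]
gripper_width: 0.397
gripper_force: 30.0
```

Hard stop at the expected height, so the pack is home. I release and retreat.

>>> {"op": "arm_command", "data": {"moves": [[0,0,1,0,0,0],[0,0,1,0,0,0],[0,0,1,0,0,0],[0,0,1,0,0,0],[0,0,1,0,0,0]], "jaw": 0.3}}

```text
time: 11.45
tcp_pos: [0.5506, -0.0198, 0.0493]
ee_rot: [-3.14, -0.097, 0.0]
force: [-0.0, -0.7, 0.1]
gripper_width: 0.645
gripper_force: 0.0
```

>>> {"op": "arm_command", "data": {"moves": [[0,0,20,0,0,0],[0,0,60,0,0,0],[0,0,100,0,0,0],[-40,0,130,0,0,0],[-90,0,130,0,0,0],[-140,0,130,0,0,0],[-190,0,130,0,0,0],[-190,0,130,0,0,0]]}}

```text
time: 12.25
tcp_pos: [0.3564, -0.0195, 0.1794]
ee_rot: [3.14, 0.097, -0.0]
force: [0.7, 0.4, -0.2]
gripper_width: 0.646
gripper_force: 0.0
```

```bash
python3 - <<'E'
from fit import *
t=eyes.capture("top");s=eyes.capture("side")
a=cv2.resize(t[120:230,215:325],(400,400),interpolation=cv2.INTER_CUBIC)
b=cv2.resize(s[160:260,170:290],(400,400),interpolation=cv2.INTER_CUBIC)
cv2.imwrite("pics/f.png",np.hstack([a,b])[:,:,::-1])
for z in(.086,.090):
  p,sc=fit({"top":t,"side":s},segs(rect(.048,.038,z)),[.5505,-.0202,.06]);print(z,p[:2]*1e3,np.degrees(p[2]),sc)
k=[b for b in blobs(t) if 295<b[0][0]<310 and 150<b[0][1]<170];print([atz("top",b[0],.24) for b in k])
E
```

```text
0.086 [548.68610675  -6.37122469] 8.648103228145652 -248.60862291658609
0.09 [563.00129501 -21.18899815] 6.375738592879586 -245.82567812443642
[array([ 0.6405206 , -0.17607824,  0.24      ])]
```

View pics/f.png

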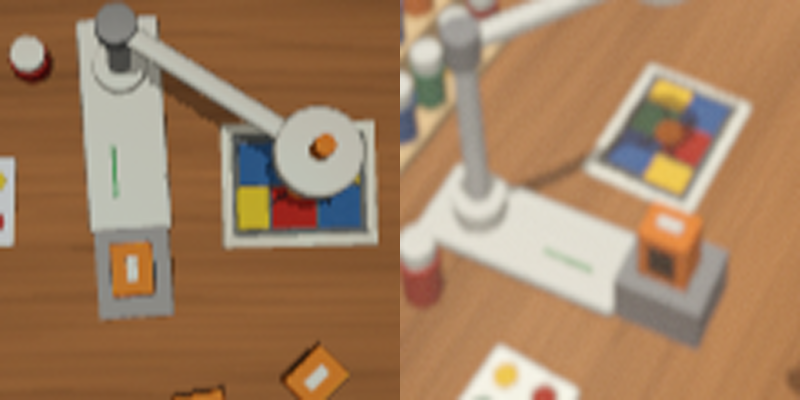

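The picture shows the pack seated upright in the dock with its shoulder on the top, at (132,269) in the top crop, and the head over the picture. The two fits jumped to other edges, so I check the label height by triangulation before handing in.

```bash
python3 - <<'E'
from h import *
p,e=tri((170+271*.3,160+224*.25),(215+132/3.636,120+269/3.636));print(p,e)
if abs(p[2]-.086)<.006: print(job.job_done())
E
```

```text
[ 0.54986937 -0.02136428  0.08158711] 0.0005987183825786745
the job is handed in; nothing more can be done
None
```

The job is handed in: the lamp head is about 10 mm (by camera) from the picture's centre, and the orange pack is plugged into the dock, pressed to a hard stop at the fully-home height and released. My attempt to measure its final position in the socket by edge fitting failed, so centring rests on the close-up picture and the label position, and I have not seen the judge's verdict.

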